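Nest the steel cups on the round board

ROBOT

A 6-joint arm with a two-finger parallel gripper is mounted at the origin on a cart in front of the work surface, level with it; the furniture and walls round the work are solid. World frame = base frame: x ahead of the robot, y to its left, z up, the work surface at z = 0. Lengths are in m, angles in degrees, forces in N, time in s.
With the tool pointing down it reaches from about 0.35 to 0.875 m from the base axis. Payload 4.2 kg.
Tool frame: the origin (TCP) lies between the finger pads; the fingertips stand 14 mm ahead of it and the grasp point (between the pads) lies 5 mm behind it; z points along the fingers, y is the line along which they close (so a half turn about z gives the same grasp; the last joint's range is limited). The gripper opens to 87 mm and grips with 3 to 60 N. Pads are 19 mm wide; open, the fingers measure 117 mm over their backs; the gripper's body (75 mm by 190 mm) begins 51 mm behind the grasp point.
Start: joints at [-58.751, 22.042, 0.453, 0, -68.411, -14.817], TCP at [0.177, -0.599, 0.237] pointing down, gripper open.
Joint ranges: [-179.83, 179.83], [-69.29, 118.12], [-61.27, 80.66], [-181.25, 117.63], [-171.15, -9.14], [-177.46, 177.46]. Speed limits (degrees/s): [159.86, 159.86, 180, 180, 180, 180].

INTERFACE

Orientations are given as a 3x3 rotation matrix whose columns are the frame's x, y, z axes.
In Python, from station import * gives the robot as it stands. The module is installed in compiled form; this text tells all that it offers.
- The arm moves only by the tool play_rows, never from a script. Its argument "steps" is a list of rows, each an object of numbers: "ax", "ay", "az": the turn, a rotation vector about the tool's x, y, z in degrees; "dx", "dy", "dz": the shift along the tool's x, y, z in mm; "claw": the finger opening in mm, from 0 to 87. A call has 1 to 20 rows; each row shifts and turns the commanded pose from where the row before left it, along the tool's axes as they then stand; what a row does not reach is not made up. A row lasts 1/10 s, in which the tool goes at most 50 mm and 8.59 degrees, less where a joint would pass 70% of its speed; a pose out of reach is approached as far as the arm can. A call with a gripper value outside its range is refused whole. The fingers move at their own pace and stop on an object; the grip force is fixed at half the most. Time passes only in rows, so rows that do not move let the fingers close. It gives the time, the measured TCP pose, the force, the opening and the grip force at its end, in the units of the state.
- sense(): the state, without advancing time (a new reading comes with each control period).
- capture(name): name is "side" or "top"; returns a dict with "frame" (384x512x3 uint8, blue, green, red), "range_z" (384x512 float32, m along the optical axis (not along the pixel's ray), 0 where there is no reading), "fx", "fy", "cx", "cy" (pixels), "k1" (the pictures are not rectified: a ray, as slopes to the right and down, at radius r is drawn at 1 + k1 r^2 times it, then the intrinsics apply), "xyz" and "rotation" of the camera in the world. Camera axes: x right, y down, z forward; pixel columns grow to the right and rows downward; lengths in m; the calibration is good to about 2 mm. A picture is of the moment at which its call begins.
- finish_job(): hands the job in; it is judged then, once.
The state is a dict: "time_s": time; "joints": joint angles; "joint_velocities": joint speeds; "effort": joint torques, N m; "tcp_pos": TCP position; "ee_rot": TCP orientation; "wrist_force": force on the tool from outside, world axes, zero at the start; "moment": the same for the moment, N m; "gripper_width": opening from 0.0 (shut) to 1.0 (fully open); "gripper_force": force on a finger pad.
Only numpy, scipy, OpenCV 4.12 (cv2) and the standard library are available. Lean on these libraries where they do the work, as an engineer would, in place of code of your own. Each camera call takes 0.05 s, during which the arm holds its last target. There are 200 camera calls.

TASK

Put away the four tapered steel cups: stand the largest near the middle of the round wooden board, then, one after another in order of size, set each next smaller cup fully down inside the one before it, so that all four end up as one upright nest. Set the cups down rather than dropping them, and leave the square board empty and the tin, glass, mug and jar where they stand.

Things in the scene. Friction and masses are not known exactly. Their poses are not given: they have to be found in the camera images.
- cup_largest: Largest of four steel cups. Open, tapered, 66 mm tall, 180 g. Origin: centre of underside, z up its axis. Straight upright band from 44 to 66 mm: 68 mm outside, 63 mm mouth; tapers below to a foot 44 mm across. Thick base: inside floor 24 mm above the underside, 44 mm across, funnel wall above it. Next cup seated: underside 24 mm above this one's, 24 mm proud of this rim, 2 mm play.
- cup_second: Second largest steel cup. Open, tapered, 66 mm tall, 140 g. Origin: centre of underside, z up its axis. Straight upright band from 44 to 66 mm: 56 mm outside, 51 mm mouth; tapers below to a foot 40 mm across. Thick base: inside floor 24 mm above the underside, 36 mm across, funnel wall above it. Next cup seated: underside 24 mm above this one's, 24 mm proud of this rim, 2 mm play.
- cup_third: Third largest (second smallest) steel cup. Open, tapered, 66 mm tall, 100 g. Origin: centre of underside, z up its axis. Straight upright band from 44 to 66 mm: 45 mm outside, 40 mm mouth; tapers below to a foot 32 mm across. Thick base: inside floor 24 mm above the underside, 28 mm across, funnel wall above it. Next cup seated: underside 24 mm above this one's, 24 mm proud of this rim, 2 mm play.
- cup_smallest: Smallest steel cup. Open, tapered, 66 mm tall, 60 g. Origin: centre of underside, z up its axis. Straight upright band from 44 to 66 mm: 34 mm outside, 29 mm mouth; tapers below to a foot 24 mm across. Thick base: inside floor 24 mm above the underside, 18 mm across, funnel wall above it. Stays empty.
- round_board: Round wooden serving board, 110 mm across, 12 mm thick, flat, fixed to the worktop. Origin: centre of its underside, z up; its top is 12 mm above the origin. The nest is built here.
- square_board: Square wooden board, 106 x 106 mm, 12 mm thick, flat, fixed; origin: centre of its underside. Not a place for the cups. It and the round board can change sides.
- tin: Bystander: a closed food tin, 57 mm across, 72 mm tall, loose, standing among the steel cups. Origin: centre of its underside.
- tumbler: Bystander: a drinking glass, 81 mm across, 91 mm tall, loose, towards the window. Origin: centre of its underside.
- mug: Bystander: a cream mug with a handle, 92 mm across (127 mm with handle), 95 mm tall, loose, at the front edge. Origin: centre of its underside.
- jar: Bystander: a lidded glass jar, 60 mm across, 90 mm tall, loose, towards the window. Origin: centre of its underside. A tall jug (203 mm) stands fixed to the left of it.

How it is judged:
By the outcome, as a careful person would: the job done as asked, in the order asked, and still so for the second after the job is handed in, with the robot touching nothing.
It also fails if it takes over 106 s, if anything falls off the work surface, if the arm or the gripper's body presses on something with over 40 N, if the wrist force passes 120 N, or if a joint passes its speed limit or range.

## Working session

There is one attempt and no reset: what is moved stays moved. The work goes in short steps, Python scripts to look and compute and a tool call to move; the robot and the scene stay as the last step left them, time stands still between calls to the robot, and variables do not carry over. Pictures are saved under pics/ and viewed, at most 14 in all, crops included, and the job is handed in when it is done.

Besides the shell and the picture viewer there is one more tool, called after "Call:" in YAML: its name, and indented under it one key for each argument. play_rows: Moves the arm, as the interface text tells. Its arguments: {"type":"object","properties":{"steps":{"type":"array"}},"required":["steps"]}

```bash
mkdir -p pics
cat > h.py <<'E'
from station import *
import numpy as np, cv2
def cloud(c):
    h,w=c["range_z"].shape
    K=np.array([[c["fx"],0,c["cx"]],[0,c["fy"],c["cy"]],[0,0,1.]])
    v,u=np.mgrid[0:h,0:w]
    p=cv2.undistortPoints(np.stack([u,v],-1).reshape(-1,1,2).astype(float),K,np.array([c["k1"],0,0,0.])).reshape(h,w,2)
    z=c["range_z"][...,None]
    P=np.concatenate([p*z,z],-1)@np.array(c["rotation"]).T+np.array(c["xyz"])
    P[c["range_z"]==0]=np.nan
    return P
E
python3 - <<'E'
from h import *
for n in("side","top"):
    c=capture(n); cv2.imwrite(f"pics/{n}0.png",cv2.resize(c["frame"],(800,600)))
    np.savez(f"{n}0.npz",P=cloud(c),f=c["frame"]); print(n,c["xyz"],np.round(c["rotation"],2).tolist(),c["fx"],c["k1"])
s=sense(); print(s["tcp_pos"],np.round(s["ee_rot"],3).tolist(),s["time_s"],s["gripper_width"])
E
```

```text
side [ 0.34267407 -0.92897951  0.35673844] [[0.96, -0.1, 0.26], [-0.28, -0.37, 0.89], [0.0, -0.92, -0.38]] 354.25232203663296 0.032785593596428214
top [ 0.35892323 -0.17475919  1.20784381] [[-0.02, -0.99, 0.16], [-1.0, 0.02, 0.01], [-0.01, -0.16, -0.99]] 427.93462692712035 -0.11803949549595273
[ 0.1766587  -0.59897449  0.23557471] [[-0.959, -0.283, -0.001], [-0.283, 0.959, 0.002], [0.0, 0.002, -1.0]] 0.1 0.9986352078735249
```

View pics/top0.png

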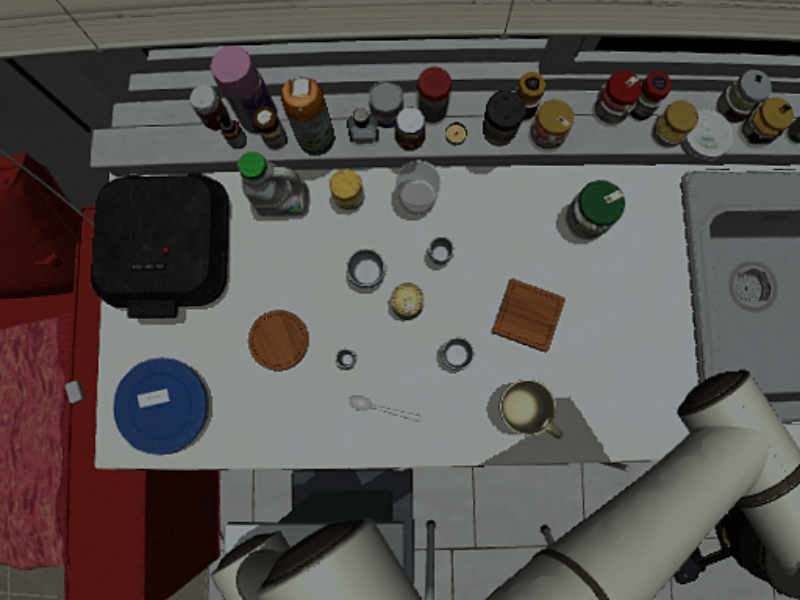

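View pics/side0.png

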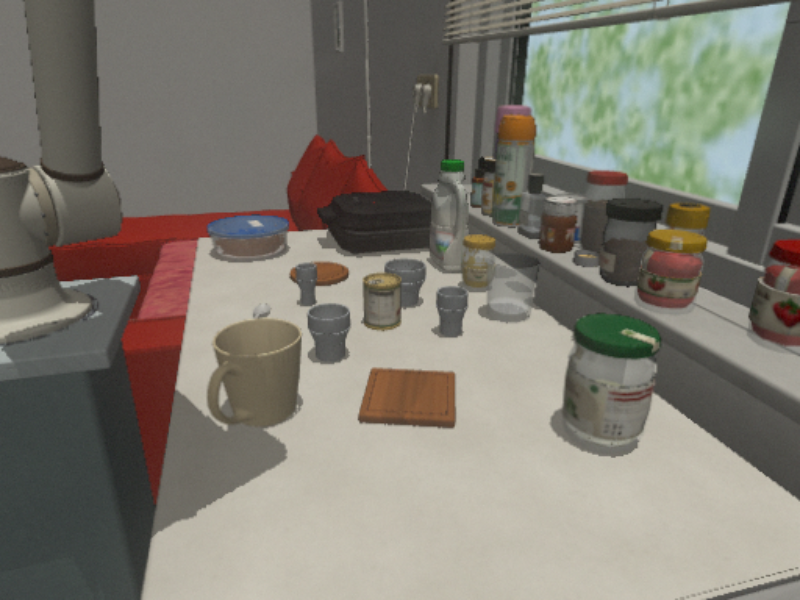

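The top view (800x600) shows the largest cup at (366,268), second at (457,353), third at (440,251), smallest at (346,359), tin at (407,300), round board at (278,340), square board at (529,314). The side view agrees.

Run:
```python
from h import *
d=np.load("top0.npz");P=d["P"]
def comp(n,u,v,lo,hi,r):
    u*=.64;v*=.64
    vv,uu=np.mgrid[0:384,0:512]
    m=(P[...,2]>lo)&(P[...,2]<hi)&(np.hypot(uu-u,vv-v)<r)
    Q=P[m]
    (cx,cy),R=cv2.minEnclosingCircle(Q[:,:2].astype(np.float32))
    print(n,len(Q),"circ",round(cx,4),round(cy,4),"D",round(2*R,4),"mean",Q.mean(0).round(4),"zmed/max",np.median(Q[:,2]).round(4),Q[:,2].max().round(4), "bbox mid",((Q.min(0)+Q.max(0))/2)[:2].round(4),np.ptp(Q,0)[:2].round(4))
comp("L",366,268,.055,.075,17);comp("2",457,353,.055,.075,15);comp("3",440,251,.055,.075,13);comp("S",346,359,.055,.075,12)
comp("tin",407,300,.06,.08,16);comp("rb",278,340,.007,.018,24);comp("sq",529,314,.007,.018,30)
comp("mug",527,407,.085,.105,22);comp("glass",416,188,.08,.1,20);comp("jar",346,190,.08,.1,14)
f=d["f"];cv2.imwrite("pics/crop0.png",cv2.resize(f[140:260,140:320],(795,530),interpolation=cv2.INTER_CUBIC))
print(P[230:250,250:270,2].mean(), P[300,60:70].round(3)[0])
```

```text
L 100 circ 0.5982 -0.1028 D 0.0683 mean [ 0.5985 -0.1011  0.0636] zmed/max 0.0645 0.0706 bbox mid [ 0.5976 -0.1009] [0.0666 0.063 ]
2 71 circ 0.4454 -0.2569 D 0.0563 mean [ 0.4448 -0.257   0.0642] zmed/max 0.0651 0.07 bbox mid [ 0.4442 -0.2562] [0.0537 0.0543]
3 68 circ 0.6288 -0.2325 D 0.0452 mean [ 0.6299 -0.2322  0.0642] zmed/max 0.0648 0.0701 bbox mid [ 0.629  -0.2329] [0.0445 0.0416]
S 45 circ 0.4405 -0.0658 D 0.0342 mean [ 0.4408 -0.0655  0.0646] zmed/max 0.0654 0.0696 bbox mid [ 0.44  -0.066] [0.032  0.0328]
tin 350 circ 0.5404 -0.1714 D 0.0575 mean [ 0.5404 -0.1718  0.069 ] zmed/max 0.0688 0.0767 bbox mid [ 0.54   -0.1723] [0.056  0.0541]
rb 1171 circ 0.4781 0.0628 D 0.1139 mean [0.4784 0.061  0.0119] zmed/max 0.0117 0.0179 bbox mid [0.4797 0.0624] [0.1083 0.1119]
sq 1368 circ 0.5161 -0.3925 D 0.1472 mean [ 0.5152 -0.3922  0.0118] zmed/max 0.0118 0.018 bbox mid [ 0.5165 -0.3933] [0.1325 0.1359]
mug 186 circ 0.3467 -0.3727 D 0.1033 mean [ 0.3501 -0.376   0.0923] zmed/max 0.0931 0.0989 bbox mid [ 0.3504 -0.3695] [0.0904 0.0923]
glass 148 circ 0.7464 -0.1961 D 0.089 mean [ 0.7543 -0.1971  0.0879] zmed/max 0.0884 0.0977 bbox mid [ 0.7453 -0.1955] [0.0847 0.0768]
jar 311 circ 0.7436 -0.0695 D 0.0561 mean [ 0.7418 -0.0698  0.09  ] zmed/max 0.0901 0.0959 bbox mid [ 0.7425 -0.0693] [0.0536 0.0551]
nan [ 0.221  0.536 -0.275]
```

View pics/crop0.png

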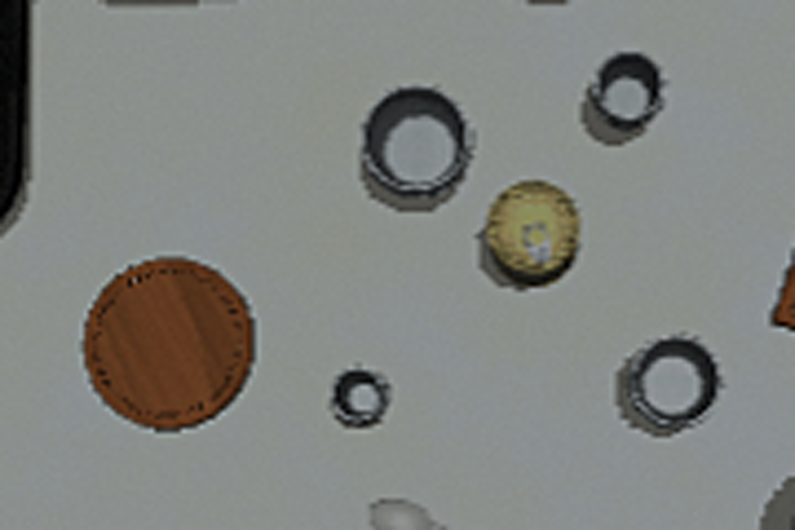

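Sizes and heights match, with all four rims near 66 mm and diameters 68/56/45/34. I'll square the tool to the world axes and travel to above the largest cup.

Call:
play_rows:
  steps:
    - {"az":8.2,"claw":87}
    - {"az":8.2,"claw":87}
    - {"dx":-23,"dy":28,"claw":87}
    - {"dx":-23,"dy":28,"claw":87}
    - {"dx":-23,"dy":28,"claw":87}
    - {"dx":-23,"dy":28,"claw":87}
    - {"dx":-23,"dy":28,"claw":87}
    - {"dx":-23,"dy":28,"claw":87}
    - {"dx":-23,"dy":28,"claw":87}
    - {"dx":-23,"dy":28,"claw":87}
    - {"dx":-23,"dy":28,"claw":87}
    - {"dx":-23,"dy":28,"claw":87}
    - {"dx":-23,"dy":28,"claw":87}
    - {"dx":-23,"dy":28,"claw":87}
    - {"dx":-23,"dy":28,"claw":87}
    - {"dx":-23,"dy":28,"claw":87}
    - {"dx":-23,"dy":28,"claw":87}
    - {"dx":-23,"dy":28,"claw":87}
    - {"dx":-23,"dy":28,"claw":87}
    - {"claw":87}

```text
invalid input at $.steps[0]: expected keys ax, ay, az, dx, dy, dz, claw
```

Call:
play_rows:
  steps:
    - {"ax":0,"ay":0,"az":8.2,"dx":0,"dy":0,"dz":0,"claw":87}
    - {"ax":0,"ay":0,"az":8.2,"dx":0,"dy":0,"dz":0,"claw":87}
    - {"ax":0,"ay":0,"az":0,"dx":-30,"dy":35,"dz":0,"claw":87}
    - {"ax":0,"ay":0,"az":0,"dx":-30,"dy":35,"dz":0,"claw":87}
    - {"ax":0,"ay":0,"az":0,"dx":-30,"dy":35,"dz":0,"claw":87}
    - {"ax":0,"ay":0,"az":0,"dx":-30,"dy":35,"dz":0,"claw":87}
    - {"ax":0,"ay":0,"az":0,"dx":-30,"dy":35,"dz":0,"claw":87}
    - {"ax":0,"ay":0,"az":0,"dx":-30,"dy":35,"dz":0,"claw":87}
    - {"ax":0,"ay":0,"az":0,"dx":-30,"dy":35,"dz":0,"claw":87}
    - {"ax":0,"ay":0,"az":0,"dx":-30,"dy":35,"dz":0,"claw":87}
    - {"ax":0,"ay":0,"az":0,"dx":-30,"dy":35,"dz":0,"claw":87}
    - {"ax":0,"ay":0,"az":0,"dx":-30,"dy":35,"dz":0,"claw":87}
    - {"ax":0,"ay":0,"az":0,"dx":-30,"dy":35,"dz":0,"claw":87}
    - {"ax":0,"ay":0,"az":0,"dx":-30,"dy":35,"dz":0,"claw":87}
    - {"ax":0,"ay":0,"az":0,"dx":-30,"dy":35,"dz":0,"claw":87}
    - {"ax":0,"ay":0,"az":0,"dx":-30,"dy":35,"dz":0,"claw":87}
    - {"ax":0,"ay":0,"az":0,"dx":0,"dy":0,"dz":0,"claw":87}

```text
time_s: 1.8
tcp_pos: [0.5993, -0.1053, 0.2352]
ee_rot: [[-1.0, -0.005, -0.0], [-0.005, 1.0, 0.0], [0.0, 0.0, -1.0]]
wrist_force: [-0.8, 0.0, -0.8]
gripper_width: 1.0
gripper_force: 0.0
```

Call:
play_rows:
  steps:
    - {"ax":0,"ay":0,"az":0,"dx":1,"dy":4,"dz":30,"claw":87}
    - {"ax":0,"ay":0,"az":0,"dx":0,"dy":0,"dz":40,"claw":87}
    - {"ax":0,"ay":0,"az":0,"dx":0,"dy":0,"dz":40,"claw":87}
    - {"ax":0,"ay":0,"az":0,"dx":0,"dy":0,"dz":30,"claw":87}
    - {"ax":0,"ay":0,"az":0,"dx":0,"dy":0,"dz":20,"claw":87}
    - {"ax":0,"ay":0,"az":0,"dx":0,"dy":0,"dz":15,"claw":87}
    - {"ax":0,"ay":0,"az":0,"dx":0,"dy":0,"dz":4,"claw":87}
    - {"ax":0,"ay":0,"az":0,"dx":0,"dy":0,"dz":0,"claw":87}
    - {"ax":0,"ay":0,"az":0,"dx":0,"dy":0,"dz":0,"claw":64}
    - {"ax":0,"ay":0,"az":0,"dx":0,"dy":0,"dz":0,"claw":60}
    - {"ax":0,"ay":0,"az":0,"dx":0,"dy":0,"dz":0,"claw":60}
    - {"ax":0,"ay":0,"az":0,"dx":0,"dy":0,"dz":0,"claw":60}
    - {"ax":0,"ay":0,"az":0,"dx":0,"dy":0,"dz":0,"claw":60}
    - {"ax":0,"ay":0,"az":0,"dx":0,"dy":0,"dz":0,"claw":60}

```text
time_s: 3.2
tcp_pos: [0.5961, -0.1049, 0.0583]
ee_rot: [[-1.0, -0.001, 0.002], [-0.001, 1.0, 0.0], [-0.002, 0.0, -1.0]]
wrist_force: [-0.4, 2.0, 4.4]
gripper_width: 0.747
gripper_force: 29.8
```

Call:
play_rows:
  steps:
    - {"ax":0,"ay":0,"az":0,"dx":0,"dy":0,"dz":-10,"claw":60}
    - {"ax":0,"ay":0,"az":0,"dx":0,"dy":0,"dz":-25,"claw":60}
    - {"ax":0,"ay":0,"az":0,"dx":0,"dy":0,"dz":-25,"claw":60}
    - {"ax":0,"ay":0,"az":0,"dx":10,"dy":15,"dz":0,"claw":60}
    - {"ax":0,"ay":0,"az":0,"dx":20,"dy":27,"dz":0,"claw":60}
    - {"ax":0,"ay":0,"az":0,"dx":20,"dy":27,"dz":0,"claw":60}
    - {"ax":0,"ay":0,"az":0,"dx":20,"dy":27,"dz":0,"claw":60}
    - {"ax":0,"ay":0,"az":0,"dx":20,"dy":27,"dz":0,"claw":60}
    - {"ax":0,"ay":0,"az":0,"dx":15,"dy":25,"dz":0,"claw":60}
    - {"ax":0,"ay":0,"az":0,"dx":12,"dy":15,"dz":0,"claw":60}
    - {"ax":0,"ay":0,"az":0,"dx":0,"dy":0,"dz":15,"claw":60}
    - {"ax":0,"ay":0,"az":0,"dx":0,"dy":0,"dz":15,"claw":60}
    - {"ax":0,"ay":0,"az":0,"dx":0,"dy":0,"dz":0,"claw":60}
    - {"ax":0,"ay":0,"az":0,"dx":0,"dy":0,"dz":0,"claw":60}

```text
time_s: 4.6
tcp_pos: [0.4783, 0.0574, 0.0877]
ee_rot: [[-1.0, -0.001, -0.001], [-0.001, 1.0, -0.001], [0.001, -0.001, -1.0]]
wrist_force: [0.3, -0.2, -2.3]
gripper_width: 0.746
gripper_force: 29.9
```

```bash
cat > look.py <<'E'
from h import *
import sys
tag=sys.argv[1]; n=sys.argv[2]
c=capture(n);x0,x1,y0,y1=map(int,sys.argv[3:7]);f=c["frame"][y0:y1,x0:x1];s=min(800/f.shape[1],600/f.shape[0])
cv2.imwrite(f"pics/{tag}.png",cv2.resize(f,None,fx=s,fy=s,interpolation=cv2.INTER_CUBIC))
s=sense();print(s["time_s"],s["tcp_pos"],s["wrist_force"],s["gripper_width"])
E
python3 look.py c1 side 130 290 100 220
```

```text
4.65 [0.47880424 0.05757241 0.08806093] [ 0.35038594 -0.3053847  -2.41397833] 0.7438591393677275
```

View pics/c1.png

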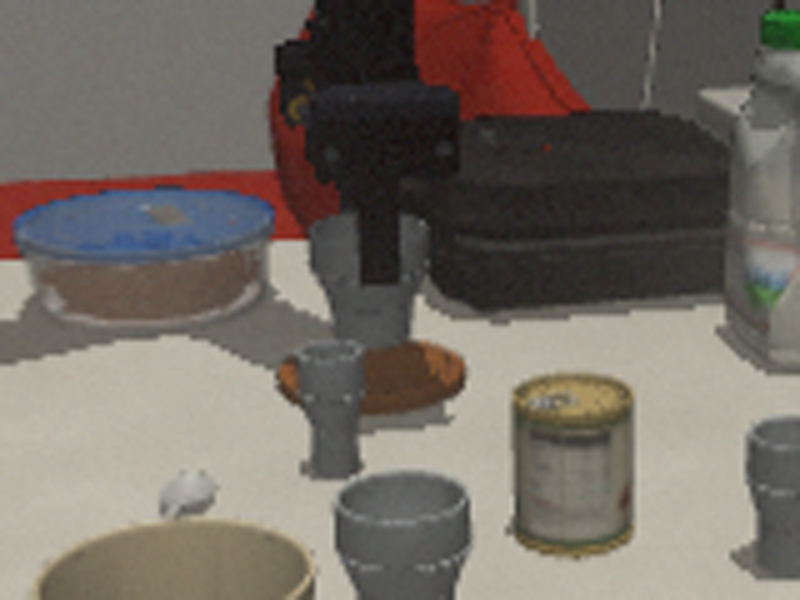

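The largest cup hangs upright at (370,285) over the round board (372,375). Lowering it.

Call:
play_rows:
  steps:
    - {"ax":0,"ay":0,"az":0,"dx":0,"dy":4,"dz":8,"claw":60}
    - {"ax":0,"ay":0,"az":0,"dx":0,"dy":0,"dz":5,"claw":60}
    - {"ax":0,"ay":0,"az":0,"dx":0,"dy":0,"dz":3,"claw":60}
    - {"ax":0,"ay":0,"az":0,"dx":0,"dy":0,"dz":1,"claw":60}
    - {"ax":0,"ay":0,"az":0,"dx":0,"dy":0,"dz":0,"claw":60}
    - {"ax":0,"ay":0,"az":0,"dx":0,"dy":0,"dz":0,"claw":60}

```text
time_s: 5.25
tcp_pos: [0.4785, 0.0617, 0.0706]
ee_rot: [[-1.0, -0.0, 0.0], [-0.0, 1.0, 0.0], [-0.0, 0.0, -1.0]]
wrist_force: [-0.5, -0.5, -1.8]
gripper_width: 0.746
gripper_force: 29.9
```

Call:
play_rows:
  steps:
    - {"ax":0,"ay":0,"az":0,"dx":0,"dy":0,"dz":1,"claw":60}
    - {"ax":0,"ay":0,"az":0,"dx":0,"dy":0,"dz":0,"claw":60}
    - {"ax":0,"ay":0,"az":0,"dx":0,"dy":0,"dz":0,"claw":60}

```text
time_s: 5.55
tcp_pos: [0.4789, 0.0618, 0.0702]
ee_rot: [[-1.0, -0.001, 0.001], [-0.001, 1.0, 0.0], [-0.001, 0.0, -1.0]]
wrist_force: [-0.2, -0.8, 5.0]
gripper_width: 0.745
gripper_force: 30.0
```

Call:
play_rows:
  steps:
    - {"ax":0,"ay":0,"az":0,"dx":0,"dy":0,"dz":0,"claw":87}
    - {"ax":0,"ay":0,"az":0,"dx":0,"dy":0,"dz":0,"claw":87}
    - {"ax":0,"ay":0,"az":0,"dx":0,"dy":0,"dz":0,"claw":87}
    - {"ax":0,"ay":0,"az":0,"dx":0,"dy":0,"dz":0,"claw":87}
    - {"ax":0,"ay":0,"az":0,"dx":0,"dy":0,"dz":-10,"claw":87}
    - {"ax":0,"ay":0,"az":0,"dx":0,"dy":0,"dz":-30,"claw":87}
    - {"ax":0,"ay":0,"az":0,"dx":0,"dy":0,"dz":-40,"claw":87}
    - {"ax":0,"ay":0,"az":0,"dx":4,"dy":-34,"dz":0,"claw":87}
    - {"ax":0,"ay":0,"az":0,"dx":4,"dy":-40,"dz":0,"claw":87}
    - {"ax":0,"ay":0,"az":0,"dx":4,"dy":-40,"dz":0,"claw":87}
    - {"ax":0,"ay":0,"az":0,"dx":5,"dy":-40,"dz":0,"claw":87}
    - {"ax":0,"ay":0,"az":0,"dx":5,"dy":-40,"dz":0,"claw":87}
    - {"ax":0,"ay":0,"az":0,"dx":4,"dy":-40,"dz":0,"claw":87}
    - {"ax":0,"ay":0,"az":0,"dx":4,"dy":-40,"dz":0,"claw":87}
    - {"ax":0,"ay":0,"az":0,"dx":2,"dy":-25,"dz":0,"claw":87}
    - {"ax":0,"ay":0,"az":0,"dx":2,"dy":-18,"dz":0,"claw":87}
    - {"ax":0,"ay":0,"az":0,"dx":0,"dy":0,"dz":0,"claw":87}
    - {"ax":0,"ay":0,"az":0,"dx":0,"dy":0,"dz":0,"claw":87}

```text
time_s: 7.35
tcp_pos: [0.4445, -0.2553, 0.1498]
ee_rot: [[-1.0, 0.0, 0.0], [0.0, 1.0, 0.0], [-0.0, 0.0, -1.0]]
wrist_force: [0.8, 0.5, -0.5]
gripper_width: 1.001
gripper_force: 0.0
```

```bash
cat > rim.py <<'E'
from h import *
import sys
# rim.py cx cy D lo hi : fit rim near a world point
P=cloud(capture("top"))
for a in sys.argv[1:]:
    cx,cy,D,lo,hi=map(float,a.split(","))
    Q=P[(P[...,2]>lo)&(P[...,2]<hi)&(np.hypot(P[...,0]-cx,P[...,1]-cy)<D/2+.012)]
    if len(Q)<8: print(a,"few",len(Q)); continue
    (x,y),R=cv2.minEnclosingCircle(Q[:,:2].astype(np.float32))
    print(a,len(Q),"c",round(x,4),round(y,4),"D",round(2*R,4),"z",np.median(Q[:,2]).round(4),"bb",((Q.min(0)+Q.max(0))/2)[:2].round(4))
s=sense();print(s["time_s"],s["tcp_pos"],s["wrist_force"])
E
python3 rim.py .479,.062,.068,.068,.09 .629,-.2325,.045,.055,.075 .44,-.066,.034,.055,.075 .54,-.172,.057,.06,.08
python3 look.py c2 top 120 360 110 290
```

```text
.479,.062,.068,.068,.09 105 c 0.4802 0.0654 D 0.0705 z 0.0771 bb [0.48   0.0654]
.629,-.2325,.045,.055,.075 71 c 0.6291 -0.2335 D 0.0461 z 0.0648 bb [ 0.6293 -0.2326]
.44,-.066,.034,.055,.075 few 0
.54,-.172,.057,.06,.08 few 0
7.4 [ 0.44455849 -0.25490178  0.14983855] [-0.09864312  0.24817705 -0.79408759]
7.45 [ 0.44466386 -0.25460778  0.14982417] [-1.01047207  0.15703249  0.42690502] 0.996989052386431
```

View pics/c2.png

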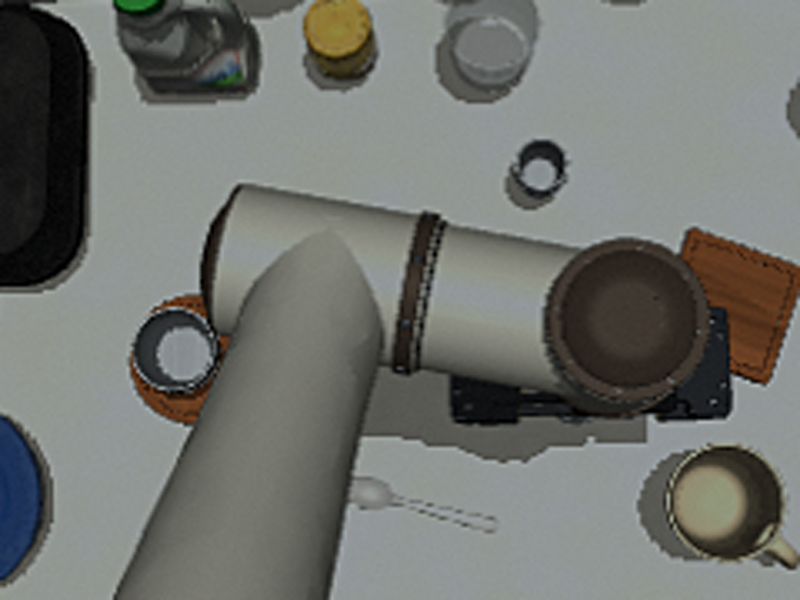

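Nothing unusual: the largest cup stands on the board at (175,350) in the crop, third cup at (540,168), and the mug at (725,500) is clear of the gripper. I'll descend on the second cup.

Call:
play_rows:
  steps:
    - {"ax":0,"ay":0,"az":0,"dx":0,"dy":-2,"dz":20,"claw":87}
    - {"ax":0,"ay":0,"az":0,"dx":0,"dy":0,"dz":30,"claw":87}
    - {"ax":0,"ay":0,"az":0,"dx":0,"dy":0,"dz":25,"claw":87}
    - {"ax":0,"ay":0,"az":0,"dx":0,"dy":0,"dz":12,"claw":75}
    - {"ax":0,"ay":0,"az":0,"dx":0,"dy":0,"dz":2,"claw":65}
    - {"ax":0,"ay":0,"az":0,"dx":0,"dy":0,"dz":0,"claw":48}
    - {"ax":0,"ay":0,"az":0,"dx":0,"dy":0,"dz":0,"claw":48}
    - {"ax":0,"ay":0,"az":0,"dx":0,"dy":0,"dz":0,"claw":48}
    - {"ax":0,"ay":0,"az":0,"dx":0,"dy":0,"dz":0,"claw":48}
    - {"ax":0,"ay":0,"az":0,"dx":0,"dy":0,"dz":0,"claw":48}
    - {"ax":0,"ay":0,"az":0,"dx":0,"dy":0,"dz":0,"claw":48}

```text
time_s: 8.55
tcp_pos: [0.4456, -0.2578, 0.0617]
ee_rot: [[-1.0, -0.001, 0.003], [-0.001, 1.0, -0.001], [-0.003, -0.001, -1.0]]
wrist_force: [0.3, -0.5, 6.0]
gripper_width: 0.623
gripper_force: 30.0
```

Call:
play_rows:
  steps:
    - {"ax":0,"ay":0,"az":0,"dx":0,"dy":0,"dz":-10,"claw":48}
    - {"ax":0,"ay":0,"az":0,"dx":0,"dy":0,"dz":-30,"claw":48}
    - {"ax":0,"ay":0,"az":0,"dx":0,"dy":0,"dz":-40,"claw":48}
    - {"ax":0,"ay":0,"az":0,"dx":0,"dy":0,"dz":-25,"claw":48}
    - {"ax":0,"ay":0,"az":0,"dx":0,"dy":0,"dz":0,"claw":48}

```text
time_s: 9.05
tcp_pos: [0.4465, -0.2578, 0.1696]
ee_rot: [[-1.0, -0.001, 0.008], [-0.001, 1.0, -0.002], [-0.008, -0.002, -1.0]]
wrist_force: [1.2, 0.7, -1.1]
gripper_width: 0.622
gripper_force: 30.0
```

```bash
cat > fit.py <<'E'
from h import *
import sys
from scipy.optimize import least_squares
# fit.py cam cx cy z R : fit outer-rim circle of known radius to image edge of points near rim height (both cams)
cam,cx,cy,z,R=sys.argv[1],*map(float,sys.argv[2:6])
c=capture(cam);P=cloud(c)
m=(np.abs(P[...,2]-z)<.008)&(np.hypot(P[...,0]-cx,P[...,1]-cy)<R+.015)
Q=P[m][:,:2]; 
f=lambda p:np.clip(np.abs(np.hypot(*(Q-p).T)-(R-.00125)),.0005,None)
r=least_squares(f,[cx,cy],loss="soft_l1",f_scale=.002)
print(cam,len(Q),r.x.round(4),"zmed",np.median(P[m][:,2]).round(4))
E
python3 fit.py top .48 .064 .078 .034; python3 fit.py side .48 .064 .078 .034;python3 fit.py top .629 -.2325 .066 .0225;python3 fit.py side .629 -.2325 .066 .0225;python3 fit.py side .44 -.066 .066 .017
```

```text
top 97 [0.4803 0.0645] zmed 0.0775
side 5 [0.4797 0.0618] zmed 0.0772
top 59 [ 0.6288 -0.2328] zmed 0.0649
side 139 [ 0.6276 -0.2386] zmed 0.0625
side 44 [ 0.4401 -0.0684] zmed 0.062
```

Call:
play_rows:
  steps:
    - {"ax":0,"ay":0,"az":0,"dx":-2,"dy":15,"dz":0,"claw":48}
    - {"ax":0,"ay":0,"az":0,"dx":-3,"dy":30,"dz":0,"claw":48}
    - {"ax":0,"ay":0,"az":0,"dx":-4,"dy":35,"dz":0,"claw":48}
    - {"ax":0,"ay":0,"az":0,"dx":-4,"dy":35,"dz":0,"claw":48}
    - {"ax":0,"ay":0,"az":0,"dx":-4,"dy":35,"dz":0,"claw":48}
    - {"ax":0,"ay":0,"az":0,"dx":-4,"dy":35,"dz":0,"claw":48}
    - {"ax":0,"ay":0,"az":0,"dx":-4,"dy":35,"dz":0,"claw":48}
    - {"ax":0,"ay":0,"az":0,"dx":-4,"dy":35,"dz":0,"claw":48}
    - {"ax":0,"ay":0,"az":0,"dx":-3,"dy":35,"dz":0,"claw":48}
    - {"ax":0,"ay":0,"az":0,"dx":-2,"dy":20,"dz":0,"claw":48}
    - {"ax":0,"ay":0,"az":0,"dx":-1,"dy":10,"dz":0,"claw":48}
    - {"ax":0,"ay":0,"az":0,"dx":0,"dy":0,"dz":0,"claw":48}
    - {"ax":0,"ay":0,"az":0,"dx":0,"dy":0,"dz":0,"claw":48}
    - {"ax":0,"ay":0,"az":0,"dx":0,"dy":0,"dz":0,"claw":48}

```text
time_s: 10.7
tcp_pos: [0.4791, 0.0617, 0.1652]
ee_rot: [[-1.0, 0.001, -0.001], [0.001, 1.0, -0.0], [0.001, -0.0, -1.0]]
wrist_force: [0.3, -0.4, -1.4]
gripper_width: 0.622
gripper_force: 30.0
```

```bash
python3 look.py c3 side 160 260 100 175
```

```text
10.75 [0.47920104 0.06168024 0.16539231] [-0.20200709 -0.31308557 -0.85419974] 0.6243846953578491
```

View pics/c3.png

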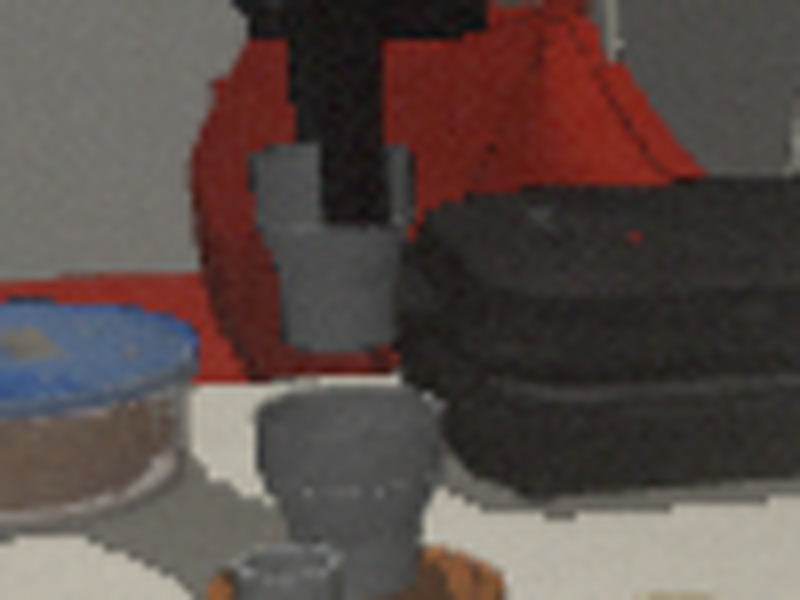

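The held second cup's axis (rim centre col 331, foot 340) extrapolates to about 344 at the largest cup's rim, whose centre is 348. That's about 1.5 mm short in x, as the TCP reading says too. I'll correct that and lower.

Call:
play_rows:
  steps:
    - {"ax":0,"ay":0,"az":0,"dx":-2,"dy":1,"dz":0,"claw":48}
    - {"ax":0,"ay":0,"az":0,"dx":0,"dy":0,"dz":15,"claw":48}
    - {"ax":0,"ay":0,"az":0,"dx":0,"dy":0,"dz":15,"claw":48}
    - {"ax":0,"ay":0,"az":0,"dx":0,"dy":0,"dz":12,"claw":48}
    - {"ax":0,"ay":0,"az":0,"dx":0,"dy":0,"dz":8,"claw":48}
    - {"ax":0,"ay":0,"az":0,"dx":0,"dy":0,"dz":4,"claw":48}
    - {"ax":0,"ay":0,"az":0,"dx":0,"dy":0,"dz":0,"claw":48}
    - {"ax":0,"ay":0,"az":0,"dx":0,"dy":0,"dz":0,"claw":48}

```text
time_s: 11.55
tcp_pos: [0.4819, 0.0638, 0.112]
ee_rot: [[-1.0, -0.001, 0.001], [-0.001, 1.0, 0.0], [-0.001, 0.0, -1.0]]
wrist_force: [-0.3, -0.7, -0.3]
gripper_width: 0.626
gripper_force: 30.0
```

Call:
play_rows:
  steps:
    - {"ax":0,"ay":0,"az":0,"dx":0,"dy":0,"dz":5,"claw":48}
    - {"ax":0,"ay":0,"az":0,"dx":0,"dy":0,"dz":4,"claw":48}
    - {"ax":0,"ay":0,"az":0,"dx":0,"dy":0,"dz":3,"claw":48}
    - {"ax":0,"ay":0,"az":0,"dx":0,"dy":0,"dz":1,"claw":48}
    - {"ax":0,"ay":0,"az":0,"dx":0,"dy":0,"dz":0,"claw":48}
    - {"ax":0,"ay":0,"az":0,"dx":0,"dy":0,"dz":0,"claw":48}

```text
time_s: 12.15
tcp_pos: [0.4815, 0.0638, 0.0986]
ee_rot: [[-1.0, -0.001, 0.0], [-0.001, 1.0, 0.0], [-0.0, 0.0, -1.0]]
wrist_force: [0.4, 0.4, -1.4]
gripper_width: 0.626
gripper_force: 30.0
```

Call:
play_rows:
  steps:
    - {"ax":0,"ay":0,"az":0,"dx":0,"dy":0,"dz":1,"claw":48}
    - {"ax":0,"ay":0,"az":0,"dx":0,"dy":0,"dz":0.5,"claw":48}
    - {"ax":0,"ay":0,"az":0,"dx":0,"dy":0,"dz":0,"claw":48}
    - {"ax":0,"ay":0,"az":0,"dx":0,"dy":0,"dz":0,"claw":48}

```text
time_s: 12.55
tcp_pos: [0.482, 0.0638, 0.0977]
ee_rot: [[-1.0, -0.001, 0.001], [-0.001, 1.0, 0.0], [-0.001, 0.0, -1.0]]
wrist_force: [-0.4, -0.8, 4.0]
gripper_width: 0.619
gripper_force: 30.0
```

Call:
play_rows:
  steps:
    - {"ax":0,"ay":0,"az":0,"dx":0,"dy":0,"dz":0,"claw":75}
    - {"ax":0,"ay":0,"az":0,"dx":0,"dy":0,"dz":0,"claw":75}
    - {"ax":0,"ay":0,"az":0,"dx":0,"dy":0,"dz":0,"claw":75}
    - {"ax":0,"ay":0,"az":0,"dx":0,"dy":0,"dz":0,"claw":75}
    - {"ax":0,"ay":0,"az":0,"dx":0,"dy":0,"dz":-10,"claw":75}
    - {"ax":0,"ay":0,"az":0,"dx":0,"dy":0,"dz":-25,"claw":75}
    - {"ax":0,"ay":0,"az":0,"dx":0,"dy":0,"dz":-30,"claw":75}
    - {"ax":0,"ay":0,"az":0,"dx":-9,"dy":-18,"dz":0,"claw":75}
    - {"ax":0,"ay":0,"az":0,"dx":-18,"dy":-36,"dz":0,"claw":75}
    - {"ax":0,"ay":0,"az":0,"dx":-18,"dy":-36,"dz":0,"claw":75}
    - {"ax":0,"ay":0,"az":0,"dx":-18,"dy":-36,"dz":0,"claw":75}
    - {"ax":0,"ay":0,"az":0,"dx":-18,"dy":-36,"dz":0,"claw":75}
    - {"ax":0,"ay":0,"az":0,"dx":-18,"dy":-36,"dz":0,"claw":75}
    - {"ax":0,"ay":0,"az":0,"dx":-18,"dy":-36,"dz":0,"claw":75}
    - {"ax":0,"ay":0,"az":0,"dx":-17,"dy":-36,"dz":0,"claw":75}
    - {"ax":0,"ay":0,"az":0,"dx":-13,"dy":-28,"dz":0,"claw":75}
    - {"ax":0,"ay":0,"az":0,"dx":0,"dy":0,"dz":0,"claw":75}
    - {"ax":0,"ay":0,"az":0,"dx":0,"dy":0,"dz":0,"claw":75}

```text
time_s: 14.35
tcp_pos: [0.6283, -0.2347, 0.1619]
ee_rot: [[-1.0, 0.001, -0.001], [0.001, 1.0, 0.0], [0.001, 0.0, -1.0]]
wrist_force: [0.0, 0.1, 0.0]
gripper_width: 0.863
gripper_force: 0.0
```

```bash
python3 fit.py top .48 .064 .078 .034;python3 fit.py top .48 .064 .102 .028; python3 look.py c4 top 120 360 110 290
```

```text
top 0 [0.48  0.064] zmed nan
top 0 [0.48  0.064] zmed nan
14.5 [ 0.62832257 -0.23322287  0.16250419] [0.03506483 0.39664124 0.41230062] 0.8670491344565684
  return _methods._mean(a, axis=axis, dtype=dtype,
  ret = ret.dtype.type(ret / rcount)
  return _methods._mean(a, axis=axis, dtype=dtype,
  ret = ret.dtype.type(ret / rcount)
```

View pics/c4.png

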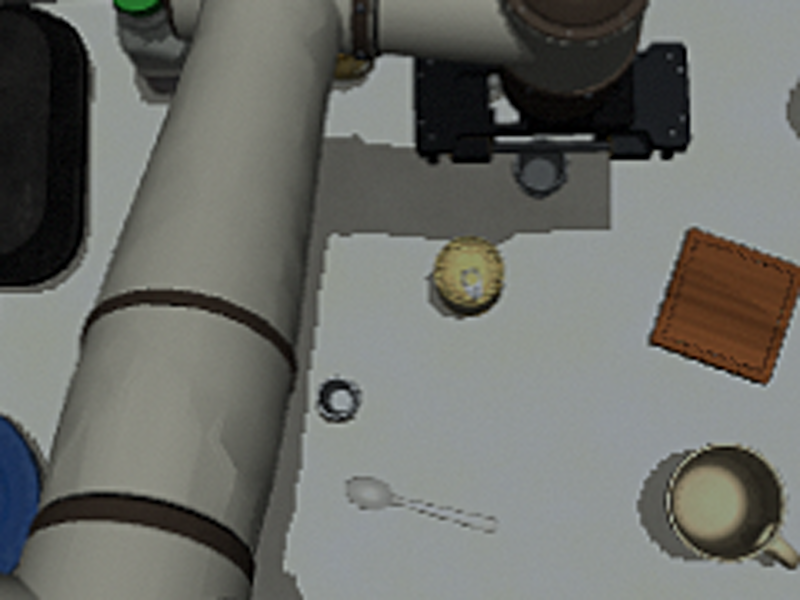

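The third cup (540,170) sits under the gripper, with the tin at (468,275) untouched. The forearm passes near the jug (150,50), so I'll check its clearance before descending.

Run:
```python
from h import *
P=cloud(capture("top"))
for (u,v) in [(150,50),(140,5),(180,40),(215,10),(260,10),(330,10),(240,100),(400,20),(600,15),(200,250)]:
    r=int(110+v*.3);c=int(120+u*.3); print((u,v),P[r,c].round(3))
```

```text
(150, 50) [0.71  0.074 0.136]
(140, 5) [0.724 0.067 0.204]
(180, 40) [ 0.615 -0.014  0.443]
(215, 10) [ 0.606 -0.046  0.515]
(260, 10) [ 0.602 -0.072  0.524]
(330, 10) [ 0.612 -0.104  0.494]
(240, 100) [ 0.547 -0.067  0.554]
(400, 20) [ 0.61  -0.14   0.482]
(600, 15) [ 0.601 -0.244  0.512]
(200, 250) [ 0.466 -0.058  0.602]
```

Call:
play_rows:
  steps:
    - {"ax":0,"ay":0,"az":0,"dx":0,"dy":-1,"dz":20,"claw":75}
    - {"ax":0,"ay":0,"az":0,"dx":0,"dy":0,"dz":30,"claw":75}
    - {"ax":0,"ay":0,"az":0,"dx":0,"dy":0,"dz":25,"claw":75}
    - {"ax":0,"ay":0,"az":0,"dx":0,"dy":0,"dz":18,"claw":75}
    - {"ax":0,"ay":0,"az":0,"dx":0,"dy":0,"dz":8,"claw":65}
    - {"ax":0,"ay":0,"az":0,"dx":0,"dy":0,"dz":0,"claw":55}
    - {"ax":0,"ay":0,"az":0,"dx":0,"dy":0,"dz":0,"claw":38}
    - {"ax":0,"ay":0,"az":0,"dx":0,"dy":0,"dz":0,"claw":38}
    - {"ax":0,"ay":0,"az":0,"dx":0,"dy":0,"dz":0,"claw":38}
    - {"ax":0,"ay":0,"az":0,"dx":0,"dy":0,"dz":0,"claw":38}
    - {"ax":0,"ay":0,"az":0,"dx":0,"dy":0,"dz":0,"claw":38}
    - {"ax":0,"ay":0,"az":0,"dx":0,"dy":0,"dz":0,"claw":38}

```text
time_s: 15.75
tcp_pos: [0.6294, -0.2354, 0.0623]
ee_rot: [[-1.0, -0.001, 0.002], [-0.001, 1.0, -0.001], [-0.002, -0.001, -1.0]]
wrist_force: [-0.5, 0.4, 4.9]
gripper_width: 0.488
gripper_force: 30.0
```

Call:
play_rows:
  steps:
    - {"ax":0,"ay":0,"az":0,"dx":0,"dy":0,"dz":-10,"claw":38}
    - {"ax":0,"ay":0,"az":0,"dx":0,"dy":0,"dz":-30,"claw":38}
    - {"ax":0,"ay":0,"az":0,"dx":0,"dy":0,"dz":-40,"claw":38}
    - {"ax":0,"ay":0,"az":0,"dx":0,"dy":0,"dz":-35,"claw":38}
    - {"ax":0,"ay":0,"az":0,"dx":0,"dy":0,"dz":-15,"claw":38}
    - {"ax":0,"ay":0,"az":0,"dx":9,"dy":18,"dz":0,"claw":38}
    - {"ax":0,"ay":0,"az":0,"dx":17,"dy":34,"dz":0,"claw":38}
    - {"ax":0,"ay":0,"az":0,"dx":17,"dy":34,"dz":0,"claw":38}
    - {"ax":0,"ay":0,"az":0,"dx":17,"dy":34,"dz":0,"claw":38}
    - {"ax":0,"ay":0,"az":0,"dx":17,"dy":34,"dz":0,"claw":38}
    - {"ax":0,"ay":0,"az":0,"dx":17,"dy":34,"dz":0,"claw":38}
    - {"ax":0,"ay":0,"az":0,"dx":17,"dy":34,"dz":0,"claw":38}
    - {"ax":0,"ay":0,"az":0,"dx":17,"dy":34,"dz":0,"claw":38}
    - {"ax":0,"ay":0,"az":0,"dx":12,"dy":25,"dz":0,"claw":38}
    - {"ax":0,"ay":0,"az":0,"dx":7,"dy":17,"dz":0,"claw":38}
    - {"ax":0,"ay":0,"az":0,"dx":0,"dy":0,"dz":0,"claw":38}
    - {"ax":0,"ay":0,"az":0,"dx":0,"dy":0,"dz":0,"claw":38}
    - {"ax":0,"ay":0,"az":0,"dx":0,"dy":0,"dz":0,"claw":38}

```text
time_s: 17.55
tcp_pos: [0.4815, 0.0622, 0.1909]
ee_rot: [[-1.0, 0.0, -0.0], [0.0, 1.0, -0.0], [0.0, -0.0, -1.0]]
wrist_force: [0.2, 0.3, -1.4]
gripper_width: 0.491
gripper_force: 30.0
```

```bash
python3 look.py c5 side 160 260 90 165
```

```text
17.6 [0.48155946 0.06200804 0.19087247] [-0.14051294 -0.31539999 -0.87270989] 0.4901913794888018
```

View pics/c5.png

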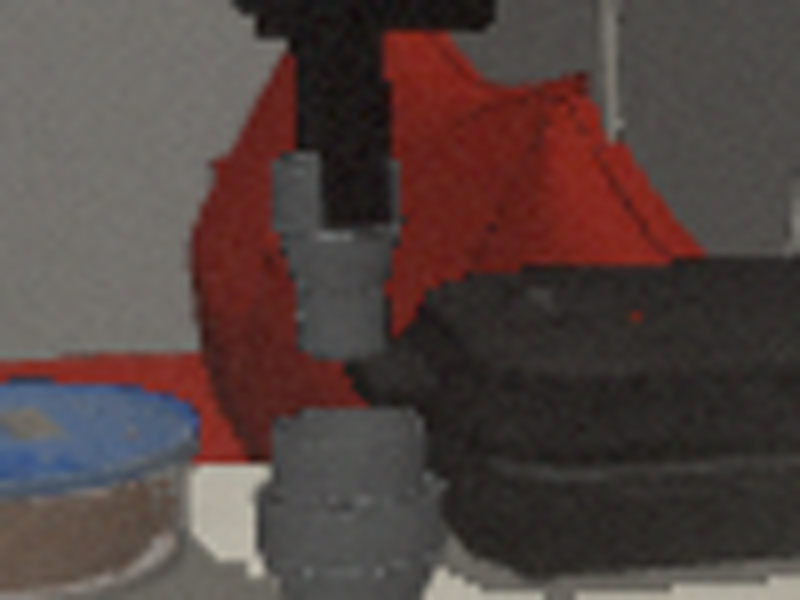

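The second cup is seated in the largest, both rims centred near col 350. The held third cup's axis extrapolates to about col 346, so I'll shift about 1.5 mm in +x and 1 mm in +y and lower.

Call:
play_rows:
  steps:
    - {"ax":0,"ay":0,"az":0,"dx":-1.5,"dy":1,"dz":0,"claw":38}
    - {"ax":0,"ay":0,"az":0,"dx":0,"dy":0,"dz":15,"claw":38}
    - {"ax":0,"ay":0,"az":0,"dx":0,"dy":0,"dz":15,"claw":38}
    - {"ax":0,"ay":0,"az":0,"dx":0,"dy":0,"dz":12,"claw":38}
    - {"ax":0,"ay":0,"az":0,"dx":0,"dy":0,"dz":8,"claw":38}
    - {"ax":0,"ay":0,"az":0,"dx":0,"dy":0,"dz":5,"claw":38}
    - {"ax":0,"ay":0,"az":0,"dx":0,"dy":0,"dz":0,"claw":38}
    - {"ax":0,"ay":0,"az":0,"dx":0,"dy":0,"dz":0,"claw":38}

```text
time_s: 18.4
tcp_pos: [0.4834, 0.0638, 0.1364]
ee_rot: [[-1.0, -0.001, 0.001], [-0.001, 1.0, 0.0], [-0.001, 0.0, -1.0]]
wrist_force: [-0.2, -0.6, -1.5]
gripper_width: 0.487
gripper_force: 30.0
```

Call:
play_rows:
  steps:
    - {"ax":0,"ay":0,"az":0,"dx":0,"dy":0,"dz":5,"claw":38}
    - {"ax":0,"ay":0,"az":0,"dx":0,"dy":0,"dz":4,"claw":38}
    - {"ax":0,"ay":0,"az":0,"dx":0,"dy":0,"dz":3,"claw":38}
    - {"ax":0,"ay":0,"az":0,"dx":0,"dy":0,"dz":1,"claw":38}
    - {"ax":0,"ay":0,"az":0,"dx":0,"dy":0,"dz":0,"claw":38}
    - {"ax":0,"ay":0,"az":0,"dx":0,"dy":0,"dz":0,"claw":38}

```text
time_s: 19.0
tcp_pos: [0.483, 0.0638, 0.1231]
ee_rot: [[-1.0, -0.001, 0.0], [-0.001, 1.0, 0.0], [-0.0, 0.0, -1.0]]
wrist_force: [0.1, -0.4, -0.7]
gripper_width: 0.489
gripper_force: 30.0
```

Call:
play_rows:
  steps:
    - {"ax":0,"ay":0,"az":0,"dx":0,"dy":0,"dz":1,"claw":38}
    - {"ax":0,"ay":0,"az":0,"dx":0,"dy":0,"dz":0.5,"claw":38}
    - {"ax":0,"ay":0,"az":0,"dx":0,"dy":0,"dz":0,"claw":38}
    - {"ax":0,"ay":0,"az":0,"dx":0,"dy":0,"dz":0,"claw":38}

```text
time_s: 19.4
tcp_pos: [0.4834, 0.0638, 0.1222]
ee_rot: [[-1.0, -0.001, 0.001], [-0.001, 1.0, 0.0], [-0.001, 0.0, -1.0]]
wrist_force: [-0.1, 0.5, 4.5]
gripper_width: 0.488
gripper_force: 30.0
```

Call:
play_rows:
  steps:
    - {"ax":0,"ay":0,"az":0,"dx":0,"dy":0,"dz":0,"claw":65}
    - {"ax":0,"ay":0,"az":0,"dx":0,"dy":0,"dz":0,"claw":65}
    - {"ax":0,"ay":0,"az":0,"dx":0,"dy":0,"dz":0,"claw":65}
    - {"ax":0,"ay":0,"az":0,"dx":0,"dy":0,"dz":0,"claw":65}
    - {"ax":0,"ay":0,"az":0,"dx":0,"dy":0,"dz":-10,"claw":65}
    - {"ax":0,"ay":0,"az":0,"dx":0,"dy":0,"dz":-25,"claw":65}
    - {"ax":0,"ay":0,"az":0,"dx":0,"dy":0,"dz":-30,"claw":65}
    - {"ax":0,"ay":0,"az":0,"dx":5,"dy":-16,"dz":0,"claw":65}
    - {"ax":0,"ay":0,"az":0,"dx":10,"dy":-30,"dz":0,"claw":65}
    - {"ax":0,"ay":0,"az":0,"dx":10,"dy":-30,"dz":0,"claw":65}
    - {"ax":0,"ay":0,"az":0,"dx":10,"dy":-30,"dz":0,"claw":65}
    - {"ax":0,"ay":0,"az":0,"dx":8,"dy":-25,"dz":0,"claw":65}
    - {"ax":0,"ay":0,"az":0,"dx":0,"dy":0,"dz":0,"claw":65}

```text
time_s: 20.7
tcp_pos: [0.4383, -0.0695, 0.1866]
ee_rot: [[-1.0, 0.003, -0.001], [0.003, 1.0, -0.0], [0.001, -0.0, -1.0]]
wrist_force: [-1.1, 0.2, -0.9]
gripper_width: 0.746
gripper_force: 0.0
```

```bash
python3 -c "
from station import *
s=sense();print(s['joints'],s['tcp_pos'],s['time_s'])"
```

```text
[ 1.20885421e+01  7.01552615e+00 -2.80295002e+01 -1.32496436e-02
 -5.50087728e+01 -1.02254972e+02] [ 0.43830137 -0.06949524  0.18657253] 20.7
```

Call:
play_rows:
  steps:
    - {"ax":0,"ay":0,"az":-8.2,"dx":0,"dy":0,"dz":0,"claw":65}
    - {"ax":0,"ay":0,"az":-8.2,"dx":0,"dy":0,"dz":0,"claw":65}
    - {"ax":0,"ay":0,"az":-8.2,"dx":0,"dy":0,"dz":0,"claw":65}
    - {"ax":0,"ay":0,"az":-8.2,"dx":0,"dy":0,"dz":0,"claw":65}
    - {"ax":0,"ay":0,"az":-8.2,"dx":0,"dy":0,"dz":0,"claw":65}
    - {"ax":0,"ay":0,"az":-8.2,"dx":0,"dy":0,"dz":0,"claw":65}
    - {"ax":0,"ay":0,"az":-8.2,"dx":0,"dy":0,"dz":0,"claw":65}
    - {"ax":0,"ay":0,"az":-8.2,"dx":0,"dy":0,"dz":0,"claw":65}
    - {"ax":0,"ay":0,"az":-8.2,"dx":0,"dy":0,"dz":0,"claw":65}
    - {"ax":0,"ay":0,"az":-8.2,"dx":0,"dy":0,"dz":0,"claw":65}
    - {"ax":0,"ay":0,"az":-8,"dx":0,"dy":0,"dz":0,"claw":65}
    - {"ax":0,"ay":0,"az":0,"dx":0,"dy":0,"dz":0,"claw":65}

```text
time_s: 21.9
tcp_pos: [0.4401, -0.067, 0.1866]
ee_rot: [[0.001, -1.0, 0.0], [-1.0, -0.001, 0.0], [-0.0, -0.0, -1.0]]
wrist_force: [-0.4, 0.8, 0.2]
gripper_width: 0.749
gripper_force: 0.0
```

```bash
python3 look.py c6 side 160 280 100 190
```

```text
21.95 [ 0.44004792 -0.06704835  0.18658847] [0.75231384 1.21785639 0.09404573] 0.742207678526623
```

View pics/c6.png

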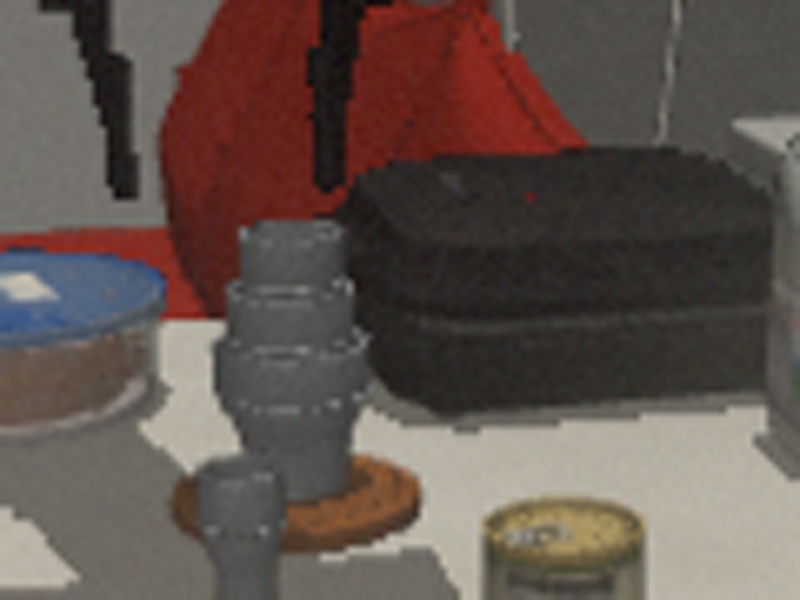

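Three cups stand nested on the board (axis about col 292), and the smallest at (240,500) is centred between the fingers. Descending.

Call:
play_rows:
  steps:
    - {"ax":0,"ay":0,"az":0,"dx":0,"dy":0,"dz":30,"claw":65}
    - {"ax":0,"ay":0,"az":0,"dx":0,"dy":0,"dz":40,"claw":65}
    - {"ax":0,"ay":0,"az":0,"dx":0,"dy":0,"dz":30,"claw":65}
    - {"ax":0,"ay":0,"az":0,"dx":0,"dy":0,"dz":18,"claw":65}
    - {"ax":0,"ay":0,"az":0,"dx":0,"dy":0,"dz":6,"claw":55}
    - {"ax":0,"ay":0,"az":0,"dx":0,"dy":0,"dz":0,"claw":45}
    - {"ax":0,"ay":0,"az":0,"dx":0,"dy":0,"dz":0,"claw":27}
    - {"ax":0,"ay":0,"az":0,"dx":0,"dy":0,"dz":0,"claw":27}
    - {"ax":0,"ay":0,"az":0,"dx":0,"dy":0,"dz":0,"claw":27}
    - {"ax":0,"ay":0,"az":0,"dx":0,"dy":0,"dz":0,"claw":27}
    - {"ax":0,"ay":0,"az":0,"dx":0,"dy":0,"dz":0,"claw":27}
    - {"ax":0,"ay":0,"az":0,"dx":0,"dy":0,"dz":0,"claw":27}

```text
time_s: 23.15
tcp_pos: [0.4405, -0.0673, 0.0634]
ee_rot: [[0.001, -1.0, 0.001], [-1.0, -0.001, -0.0], [0.0, -0.001, -1.0]]
wrist_force: [-0.9, -0.1, 6.5]
gripper_width: 0.357
gripper_force: 30.0
```

Call:
play_rows:
  steps:
    - {"ax":0,"ay":0,"az":0,"dx":0,"dy":0,"dz":-10,"claw":27}
    - {"ax":0,"ay":0,"az":0,"dx":0,"dy":0,"dz":-30,"claw":27}
    - {"ax":0,"ay":0,"az":0,"dx":0,"dy":0,"dz":-40,"claw":27}
    - {"ax":0,"ay":0,"az":0,"dx":0,"dy":0,"dz":-40,"claw":27}
    - {"ax":0,"ay":0,"az":0,"dx":0,"dy":0,"dz":-30,"claw":27}
    - {"ax":0,"ay":0,"az":0,"dx":0,"dy":0,"dz":0,"claw":27}
    - {"ax":0,"ay":0,"az":0,"dx":-15,"dy":-5,"dz":0,"claw":27}
    - {"ax":0,"ay":0,"az":0,"dx":-25,"dy":-8,"dz":0,"claw":27}
    - {"ax":0,"ay":0,"az":0,"dx":-25,"dy":-8,"dz":0,"claw":27}
    - {"ax":0,"ay":0,"az":0,"dx":-25,"dy":-8,"dz":0,"claw":27}
    - {"ax":0,"ay":0,"az":0,"dx":-25,"dy":-8,"dz":0,"claw":27}
    - {"ax":0,"ay":0,"az":0,"dx":-16,"dy":-5,"dz":0,"claw":27}
    - {"ax":0,"ay":0,"az":0,"dx":0,"dy":0,"dz":0,"claw":27}
    - {"ax":0,"ay":0,"az":0,"dx":0,"dy":0,"dz":0,"claw":27}
    - {"ax":0,"ay":0,"az":0,"dx":0,"dy":0,"dz":0,"claw":27}

```text
time_s: 24.65
tcp_pos: [0.4814, 0.063, 0.2123]
ee_rot: [[-0.0, -1.0, -0.001], [-1.0, 0.0, -0.0], [0.0, 0.001, -1.0]]
wrist_force: [-0.4, -0.2, -1.6]
gripper_width: 0.36
gripper_force: 30.0
```

```bash
python3 look.py c7 side 160 260 85 160
```

```text
24.7 [0.4814668  0.06288849 0.21243182] [ 0.1631667   0.38380371 -1.15087341] 0.36333780311996927
```

View pics/c7.png

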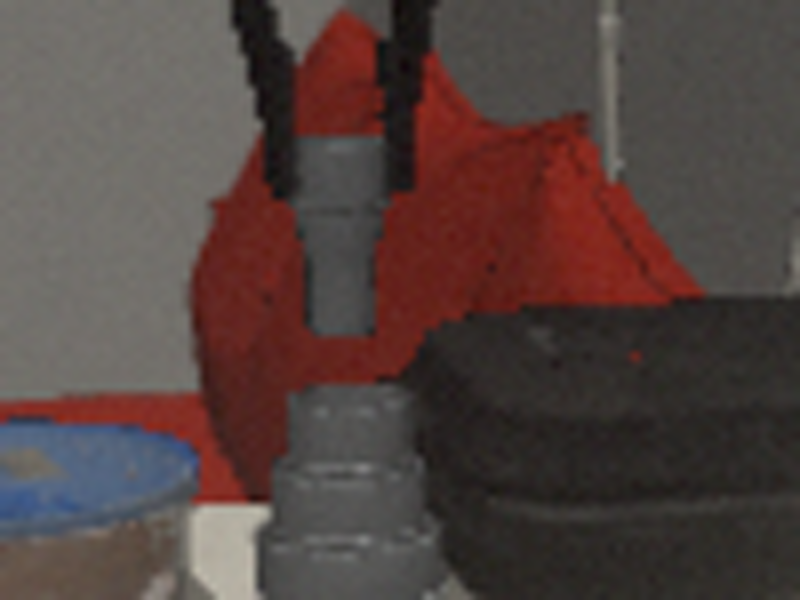

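The held smallest cup's axis extrapolates to col ~344, the third cup's rim centre is at 351. I'll shift about 2 mm in +x and lower.

Call:
play_rows:
  steps:
    - {"ax":0,"ay":0,"az":0,"dx":-0.5,"dy":-2,"dz":0,"claw":27}
    - {"ax":0,"ay":0,"az":0,"dx":0,"dy":0,"dz":15,"claw":27}
    - {"ax":0,"ay":0,"az":0,"dx":0,"dy":0,"dz":15,"claw":27}
    - {"ax":0,"ay":0,"az":0,"dx":0,"dy":0,"dz":12,"claw":27}
    - {"ax":0,"ay":0,"az":0,"dx":0,"dy":0,"dz":6,"claw":27}
    - {"ax":0,"ay":0,"az":0,"dx":0,"dy":0,"dz":4,"claw":27}
    - {"ax":0,"ay":0,"az":0,"dx":0,"dy":0,"dz":0,"claw":27}
    - {"ax":0,"ay":0,"az":0,"dx":0,"dy":0,"dz":0,"claw":27}

```text
time_s: 25.5
tcp_pos: [0.4843, 0.0643, 0.161]
ee_rot: [[0.001, -1.0, 0.001], [-1.0, -0.001, 0.0], [-0.0, -0.001, -1.0]]
wrist_force: [-0.1, 0.3, -0.8]
gripper_width: 0.362
gripper_force: 30.0
```

Call:
play_rows:
  steps:
    - {"ax":0,"ay":0,"az":0,"dx":0,"dy":0.5,"dz":5,"claw":27}
    - {"ax":0,"ay":0,"az":0,"dx":0,"dy":0,"dz":4,"claw":27}
    - {"ax":0,"ay":0,"az":0,"dx":0,"dy":0,"dz":3,"claw":27}
    - {"ax":0,"ay":0,"az":0,"dx":0,"dy":0,"dz":1,"claw":27}
    - {"ax":0,"ay":0,"az":0,"dx":0,"dy":0,"dz":0,"claw":27}
    - {"ax":0,"ay":0,"az":0,"dx":0,"dy":0,"dz":0,"claw":27}

```text
time_s: 26.1
tcp_pos: [0.4835, 0.0643, 0.1476]
ee_rot: [[0.001, -1.0, 0.0], [-1.0, -0.001, 0.0], [-0.0, -0.0, -1.0]]
wrist_force: [-0.6, -0.3, 0.1]
gripper_width: 0.358
gripper_force: 30.0
```

Call:
play_rows:
  steps:
    - {"ax":0,"ay":0,"az":0,"dx":0,"dy":0,"dz":1,"claw":27}
    - {"ax":0,"ay":0,"az":0,"dx":0,"dy":0,"dz":0,"claw":27}
    - {"ax":0,"ay":0,"az":0,"dx":0,"dy":0,"dz":0,"claw":27}

```text
time_s: 26.4
tcp_pos: [0.484, 0.0644, 0.1473]
ee_rot: [[0.001, -1.0, 0.001], [-1.0, -0.001, 0.0], [-0.0, -0.001, -1.0]]
wrist_force: [-0.5, -0.2, 4.8]
gripper_width: 0.359
gripper_force: 30.0
```

Contact came at the predicted height. Release, lift clear and check.

Call:
play_rows:
  steps:
    - {"ax":0,"ay":0,"az":0,"dx":0,"dy":0,"dz":0,"claw":60}
    - {"ax":0,"ay":0,"az":0,"dx":0,"dy":0,"dz":0,"claw":60}
    - {"ax":0,"ay":0,"az":0,"dx":0,"dy":0,"dz":0,"claw":60}
    - {"ax":0,"ay":0,"az":0,"dx":0,"dy":0,"dz":0,"claw":60}
    - {"ax":0,"ay":0,"az":0,"dx":0,"dy":0,"dz":-10,"claw":60}
    - {"ax":0,"ay":0,"az":0,"dx":0,"dy":0,"dz":-30,"claw":60}
    - {"ax":0,"ay":0,"az":0,"dx":0,"dy":0,"dz":-40,"claw":60}
    - {"ax":0,"ay":0,"az":0,"dx":20,"dy":0,"dz":0,"claw":60}
    - {"ax":0,"ay":0,"az":0,"dx":35,"dy":0,"dz":0,"claw":60}
    - {"ax":0,"ay":0,"az":0,"dx":35,"dy":0,"dz":0,"claw":60}
    - {"ax":0,"ay":0,"az":0,"dx":35,"dy":0,"dz":0,"claw":60}
    - {"ax":0,"ay":0,"az":0,"dx":35,"dy":0,"dz":0,"claw":60}
    - {"ax":0,"ay":0,"az":0,"dx":30,"dy":0,"dz":0,"claw":60}
    - {"ax":0,"ay":0,"az":0,"dx":0,"dy":0,"dz":0,"claw":60}
    - {"ax":0,"ay":0,"az":0,"dx":0,"dy":0,"dz":0,"claw":60}
    - {"ax":0,"ay":0,"az":0,"dx":0,"dy":0,"dz":0,"claw":60}

```text
time_s: 28.0
tcp_pos: [0.4836, -0.1253, 0.2269]
ee_rot: [[0.001, -1.0, 0.0], [-1.0, -0.001, 0.0], [-0.0, -0.0, -1.0]]
wrist_force: [-0.1, 0.3, 0.2]
gripper_width: 0.685
gripper_force: 0.0
```

```bash
python3 look.py c8 side 120 400 90 300
python3 - <<'E'
from h import *
P=cloud(capture("top"));Q=P[(np.hypot(P[...,0]-.482,P[...,1]-.064)<.04)]
for lo in (.065,.09,.115,.138):
    R=Q[(Q[:,2]>lo+.003)&(Q[:,2]<lo+.02)]; print(lo,len(R),np.median(R,0).round(4),np.ptp(R,0).round(3))
E
```

```text
28.05 [ 0.48366208 -0.12505973  0.22683466] [-0.2061844   0.476111   -0.04983251] 0.6898006700546281
0.065 86 [0.4619 0.0554 0.0776] [0.045 0.069 0.017]
0.09 73 [0.4652 0.055  0.1018] [0.034 0.055 0.016]
0.115 39 [0.4683 0.0533 0.1258] [0.023 0.043 0.013]
0.138 23 [0.4706 0.0594 0.1485] [0.015 0.029 0.012]
```

View pics/c8.png

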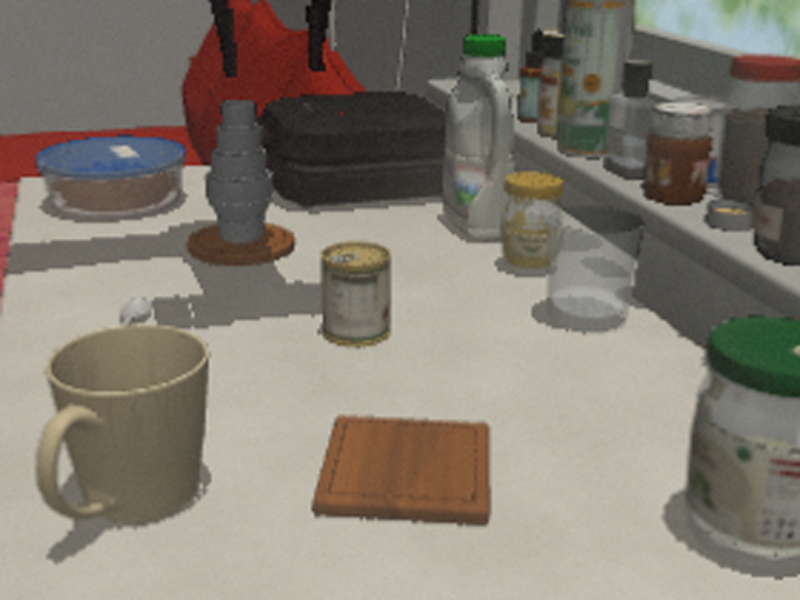

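The nest stands upright at (238,170) on the round board. Rims are at 78/102/126/149 mm against the 78/102/126/150 expected, and the square board and bystanders are untouched. Handing in.

```bash
python3 -c "
from station import *
print(finish_job())"
```

```text
the job is handed in; nothing more can be done
None
```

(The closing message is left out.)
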